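# Show the red-capped sample vial to the inspection camera

### The arm

A 6-joint arm with a two-finger parallel gripper is mounted at the origin on the work surface. World frame = base frame: x ahead of the robot, y to its left, z up, the work surface at z = 0. Lengths are in m, angles in rad, forces in N, time in s.
With the tool pointing down it reaches from about 0.35 to 0.85 m from the base axis. Payload 8.1 kg.
Tool frame: the origin (TCP) lies at the very end of the fingers, on their centre line; the grasp point (between the pads) lies robot.hold_point_z behind it (robot.hold_point_z is the distance from the TCP to the grasp point, in m); z points along the fingers, y is the direction in which the jaws open and shut (so a half turn about z gives the same grasp; the last joint's range is limited). The gripper opens to 93 mm and grips with 3 to 60 N. Pads are 15 mm wide; open, the fingers measure 128 mm over their backs; the gripper's body (75 mm by 188 mm) begins 65 mm behind the grasp point.
Start: joints at [1.174, 0.13, 1.488, -0, 1.523, -0.085], TCP at [0.184, 0.571, 0.219] pointing down, gripper open.
Joint ranges: [-2.96, 2.96], [-0.89, 2.26], [0.02, 2.5], [-1.34, 4.48], [0, 2.73], [-2.66, 2.66]. Speed limits (rad/s): [2.39, 2.39, 2.79, 3.14, 3.14, 3.14].

### API

Orientations are given as a rotation vector (axis times angle).
In Python, from plant import robot, cams gives the robot as it stands. The module is installed in compiled form; this text tells all that it offers.
- The arm moves only by the tool step_arm, never from a script. Its argument "deltas" is a list of rows, each an object with "offset": the shift along the tool's x, y, z in cm, a list of three; "roll": the turn about the tool's z in rad. In form: [{"offset": [x, y, z], "roll": roll}, ...]. A call has 1 to 12 rows; each row shifts and turns the commanded pose from where the row before left it, along the tool's axes as they then stand; what a row does not reach is not made up. A row lasts 1/8 s, in which the tool goes at most 62.5 mm and 10.7 degrees, less where a joint would pass 70% of its speed; a pose out of reach is approached as far as the arm can. A call with a gripper value outside its range is refused whole. "fingers" is the finger opening in cm, from 0 to 9.3, set as the call begins (left out, the last holds). The fingers move at their own pace and stop on an object; "grip_force" is the grip in N (left out, the last holds). Time passes only in rows, so rows that do not move let the fingers close. It gives the time, the measured TCP pose, the force and the opening at its end, in the units of the state.
- robot.read_state(): the state, without advancing time (a new reading comes with each control period).
- cams.read_camera(name): name is "side" or "top"; returns a dict with "pixels" (400x640x3 uint8, red, green, blue), "fx", "fy", "cx", "cy" (pixels), "extrinsics" (4x4, takes a point from world to camera coordinates). Camera axes: x right, y down, z forward; pixel columns grow to the right and rows downward; lengths in m; the calibration is good to about 2 mm. A picture is of the moment at which its call begins. There is no depth.
- robot.close_job(): hands the job in, once; it reports no verdict.
Trained networks look in a picture, given as the dict that the camera call returned (one of the last four; its "shot" number tells which), for a name from the list of things; names that differ only in an ending like _2 or _b are one class to them, and where a whole thing is asked for, a point or a joint stands for the part that bears it (a point fixed in the world has none). Each returns a list of dicts, best first, with "score" (0 to 1); they miss things now and then, are a little off and sometimes report something else, mostly with a low value. They report only what shows in the picture. A call takes as long as a camera call. They do not tell look-alikes from the thing itself.
- cams.boxes_of(picture, thing): "xy" ([column, row] in pixels, amid what is visible of it).
- cams.silhouettes(picture, thing): "mask" (400x640 bool, what is visible of it) and "xy" ([column, row] in pixels, amid what is visible of it).
- cams.pinpoint(picture, thing): "xy" ([column, row] in pixels: a listed point, or the origin of a listed thing).
The state is a dict: "t": time; "q": joint angles; "dq": joint speeds; "joint_torque": joint torques, N m; "tool_pos": TCP position; "orientation": TCP orientation; "force": force on the tool from outside, world axes, zero at the start; "wrist_torque": the same for the moment, N m; "opening": finger opening in m.
Only numpy, scipy, OpenCV 4.12 (cv2) and the standard library are available. Lean on these libraries where they do the work, as an engineer would, in place of code of your own. Each camera call takes 0.05 s, during which the arm holds its last target. There are 200 camera calls.

### The job

Swing the magnifier lamp aside to the left by its blue upright handle, round to its stop, so that it no longer hangs over the sample rack. Then lift the red-capped vial out of the rack and hold it up in front of the inspection camera: upright, its label turned squarely towards the lens, the middle of the label centred on the lens and level with it, 80 mm in front of the glass. Finish while still holding it steady there; leave the other vials standing in the rack and do not touch the camera.

Things in the scene. Friction and masses are not known exactly. Their poses are not given: they have to be found in the camera images.
- lamp_arm (a joint): swing of the lamp's level arm about its upright post, rad: 0 = over the rack, grows clockwise seen from above (head moves to the robot's left, +y), 1.35 = its stop, clear of the rack. Starts at 0 to 0.22; light friction (1.5 N at the handle), stays where left. White round head 140 mm across, 22 mm thick, underside 200 mm above the bench, centre 250 mm from the post
- lamp_handle (a point): grip point on the lamp's blue handle: an upright round pin, 16 mm diameter, 60 mm tall, standing on the lamp head's rim at the side away from the post, 310 mm from the post's axis. The point lies on the pin's axis 36 mm above the head's top face and 24 mm below the pin's top (258 mm above the bench)
- lamp_hinge (a point): point on the upright axis of the lamp's post, the hinge of the arm, at the same height as the handle's grip point (258 mm; just above the post's top). The post stands on a fixed round foot
- rack: fixed white block rack with a blue foot band, 60 x 205 x 40 mm high, four square 25 mm sockets in one row along its own y axis, 50 mm apart (at y = -75, -25, 25, 75 mm), socket floor 6 mm above the bench, 34 mm deep. Origin at the centre of its underside, z up
- vial_red: sample vial with a red cap, in any of the four sockets. Amber body 22 mm across, 74 mm tall; cap 26 mm across, 26 mm tall; about 40 g. Origin: centre of its underside; z up its axis; x out through the middle of the white label (34 mm tall patch with black bars). A white stripe on the cap's top runs from the centre to the label side. About 1.5 mm play in the socket; lifts straight up
- vial_red_label (a point): middle of the red-capped vial's label, on its surface: 11.5 mm from the axis along the vial's x, 55 mm above its underside (32 mm below the middle of the cap); axes as the vial's
- vial_red_cap (a point): middle of the red cap, on the vial's axis 87 mm above its underside and 13 mm below its top; axes as the vial's
- vial_blue: sample vial with a blue cap, standing in one of the four rack sockets (which one varies). Same make as the red one; origin at the centre of its underside; to be left standing
- vial_green: sample vial with a green cap, standing in one of the four rack sockets (which one varies). Same make; origin at the centre of its underside; to be left standing
- vial_yellow: sample vial with a yellow cap, standing in one of the four rack sockets (which one varies). Same make; origin at the centre of its underside; to be left standing
- camera: inspection camera stand: grey foot plate 110 x 100 mm and an aluminium column 238 mm tall, fixed to the bench; the black camera on it, clamped at a varying height, has a round lens tube (38 mm, blue band) looking level along the stand's -x. Origin at the underside, 50 mm behind the lens glass, z up
- lens (a point): centre of the camera's lens glass; its x axis points back into the camera, so the camera looks along -x; z up. Its height varies between 150 and 200 mm above the bench. The camera's housing reaches 23 mm above this point
Things that resemble listed ones, but are neither listed nor needed, are in the scene too. Leave any pink or turquoise look-alike of the camera alone.

How it is judged:
By the outcome, as a careful person would: the job done as asked, in the order asked, and still so for the second after the job is handed in, while the arm keeps its last pose, push and grip.
It also fails if it takes over 64 s, if anything falls off the work surface, if the arm or the gripper's body presses on something with over 40 N, if the wrist force passes 120 N, or if a joint passes its speed limit or range.

## Working session

There is one attempt and no reset: what is moved stays moved. The work goes in short steps, Python scripts to look and compute and a tool call to move; the robot and the scene stay as the last step left them, time stands still between calls to the robot, and variables do not carry over. Pictures are saved under pics/ and viewed, about 8 in all and at most 12, crops included, and the job is handed in when it is done.

Besides the shell and the picture viewer there is one more tool, called after "Request:" by a JSON object that holds its "name" and its "arguments", one argument or row to a line. step_arm: Moves the arm, as the interface text tells. Its arguments: {"type":"object","properties":{"deltas":{"type":"array"},"fingers":{"type":"number"},"grip_force":{"type":"number"}},"required":["deltas"]}

```bash
mkdir -p pics
cat > h.py <<'E'
import numpy as np, cv2
from plant import robot, cams
def both(): return {n: cams.read_camera(n) for n in ("side","top")}
def P(c): 
    K=np.array([[c["fx"],0,c["cx"]],[0,c["fy"],c["cy"]],[0,0,1]]); return K@np.array(c["extrinsics"])[:3]
def tri(ps):  # list of (cam, xy)
    A=[]
    for c,xy in ps:
        M=P(c); A+= [xy[0]*M[2]-M[0], xy[1]*M[2]-M[1]]
    X=np.linalg.svd(np.array(A))[2][-1]; return X[:3]/X[3]
def proj(c,X):
    p=P(c)@np.r_[X,1]; return p[:2]/p[2]
def atz(c,xy,z):
    M=P(c); A=np.array([xy[0]*M[2]-M[0], xy[1]*M[2]-M[1]])
    return np.r_[np.linalg.solve(A[:,:2],-(A[:,2]*z+A[:,3])),z]
def save(c,n,crop=None,s=1):
    im=c["pixels"][:,:,::-1]
    if crop: im=im[crop[1]:crop[3],crop[0]:crop[2]]
    cv2.imwrite("pics/"+n,cv2.resize(im,None,fx=s,fy=s,interpolation=cv2.INTER_CUBIC))
E
python3 - <<'E'
from h import *
np.set_printoptions(precision=3,suppress=True)
c=both()
s=robot.read_state(); print(s["t"],s["tool_pos"],s["orientation"],s["opening"],robot.hold_point_z)
for n in c:
    save(c[n],n+"0.png"); E=np.array(c[n]["extrinsics"]); print(n,c[n]["fx"],-E[:3,:3].T@E[:3,3],E[2,:3])
    for t in ["lamp_handle","lamp_hinge","rack","vial_red","vial_red_label","vial_red_cap","lens","camera","vial_blue","vial_green","vial_yellow"]:
        print(n,t,[(np.round(d["xy"],1).tolist(),round(d["score"],2)) for d in cams.pinpoint(c[n],t)][:4])
E
```

```text
0.1 [0.184 0.571 0.218] [-0.488 -3.103  0.002] 0.09315617512802604 0.0188
side 425.6588069323288 [-0.019  0.211  1.047] [ 0.529 -0.251 -0.81 ]
side lamp_handle [([276.1, 220.1], 0.89)]
side lamp_hinge [([167.9, 168.2], 0.93)]
side rack [([270.7, 267.5], 0.62)]
side vial_red [([296.1, 253.9], 0.57)]
side vial_red_label [([289.6, 242.2], 0.64), ([277.2, 265.4], 0.43)]
side vial_red_cap [([294.6, 240.2], 0.5), ([260.8, 268.1], 0.38)]
side lens [([439.4, 170.1], 0.95), ([370.3, 139.9], 0.88), ([377.9, 290.6], 0.86)]
side camera [([356.9, 167.9], 0.82), ([416.4, 188.1], 0.63), ([361.7, 295.9], 0.61)]
side vial_blue [([261.2, 268.4], 0.64)]
side vial_green [([244.6, 274.1], 0.46)]
side vial_yellow [([277.3, 262.9], 0.53)]
top 376.8686151290726 [ 0.376 -0.056  1.239] [ 0.159 -0.002 -0.987]
top lamp_handle [([263.4, 213.5], 0.92)]
top lamp_hinge [([195.4, 125.6], 0.8)]
top rack []
top vial_red [([282.1, 213.7], 0.47), ([281.4, 214.4], 0.4)]
top vial_red_label [([282.5, 214.5], 0.42)]
top vial_red_cap [([280.7, 213.1], 0.65)]
top lens [([427.2, 210.0], 0.82), ([318.5, 293.8], 0.77), ([387.0, 153.8], 0.69)]
top camera [([315.8, 269.3], 0.76), ([377.8, 157.2], 0.68), ([416.7, 201.4], 0.6)]
top vial_blue [([260.6, 217.0], 0.61), ([283.3, 211.4], 0.27)]
top vial_green []
top vial_yellow []
```

View pics/side0.png

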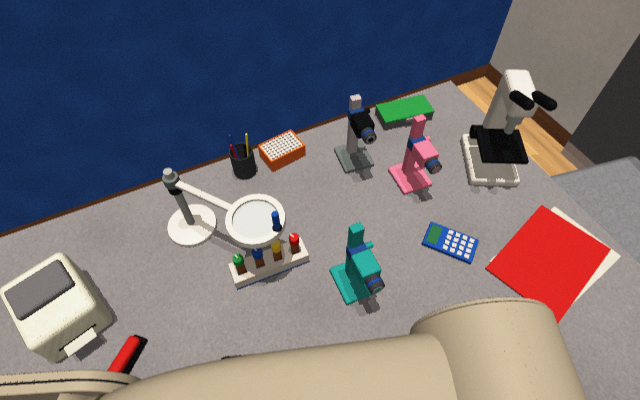

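View pics/top0.png

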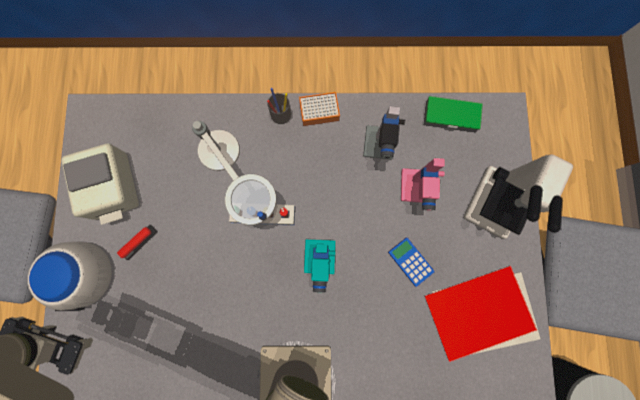

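Run:
```python
from h import *
np.set_printoptions(precision=3,suppress=True)
c=both(); a,b=c["side"],c["top"]
print("handle",tri([(a,[276.1,220.1]),(b,[263.4,213.5])]),atz(a,[276.1,220.1],.258),atz(b,[263.4,213.5],.258))
print("hinge",tri([(a,[167.9,168.2]),(b,[195.4,125.6])]),atz(a,[167.9,168.2],.258),atz(b,[195.4,125.6],.258))
for x in ([439.4,170.1],[370.3,139.9],[377.9,290.6]):
  for y in ([427.2,210],[318.5,293.8],[387,153.8]):
    X=tri([(a,x),(b,y)]); print(x,y,X,np.linalg.norm(proj(a,X)-x)+np.linalg.norm(proj(b,X)-y))
print("cap",tri([(a,[294.6,240.2]),(b,[280.7,213.1])]))
```

```text
handle [0.496 0.076 0.24 ] [0.485 0.079 0.258] [0.494 0.073 0.258]
hinge [0.731 0.257 0.267] [0.738 0.257 0.258] [0.735 0.262 0.258]
[439.4, 170.1] [427.2, 210] [ 0.511 -0.396  0.151] 4.8843169291634805
[439.4, 170.1] [318.5, 293.8] [ 0.287 -0.096  0.565] 46.78208063420614
[439.4, 170.1] [387, 153.8] [ 0.581 -0.345  0.174] 76.80710877242734
[370.3, 139.9] [427.2, 210] [ 0.519 -0.248  0.354] 67.14815725614959
[370.3, 139.9] [318.5, 293.8] [ 0.328 -0.05   0.599] 19.973650413730414
[370.3, 139.9] [387, 153.8] [ 0.679 -0.278  0.165] 2.086343986939164
[377.9, 290.6] [427.2, 210] [ 1.008 -1.017 -2.403] 45.168144398017915
[377.9, 290.6] [318.5, 293.8] [ 0.279 -0.072  0.151] 0.32669727269688686
[377.9, 290.6] [387, 153.8] [ 1.941 -1.442 -4.645] 24.56053058029883
cap [0.511 0.037 0.1  ]
```

The side view shows the lamp head at (255,220) with its blue pin at (276,220). The rack is below it, with the red cap at the right end (294,240). The real black camera is at (360,125), and its look-alikes are pink (415,155) and turquoise (360,265). The top view agrees: pin (262,215), red cap (284,212), black camera (388,135). I'll refine the pin position using its blue pixels.

Run:
```python
from h import *
np.set_printoptions(precision=3,suppress=True)
c=both()
cen={}
for n,(x,y) in dict(side=(276,220),top=(262,214)).items():
    p=c[n]["pixels"]; h=cv2.cvtColor(p,cv2.COLOR_RGB2HSV)
    m=((h[...,0]>100)&(h[...,0]<125)&(h[...,1]>130)).astype(np.uint8)
    w=np.zeros_like(m); w[y-16:y+16,x-14:x+14]=1
    k,l,st,ce=cv2.connectedComponentsWithStats(m*w); 
    for i in range(1,k): print(n,st[i],ce[i])
    i=1+np.argmax(st[1:,4]); cen[n]=ce[i]
print("pin mid",tri([(c[n],cen[n]) for n in c]),[atz(c[n],cen[n],.252) for n in c])
H=np.array([.736,.259,.258])
for n in c:
  for t in("lamp_handle","lamp_hinge"): print(n,t,cams.pinpoint(c[n],t)[0]["xy"], cams.silhouettes(c[n],"vial_red")[:1][0]["xy"])
s=robot.read_state();from scipy.spatial.transform import Rotation as R
print(R.from_rotvec(s["orientation"]).as_matrix())
```

```text
side [272 211   9  20 116] [275.647 220.621]
top [258 212   5   6  23] [259.913 214.043]
pin mid [0.492 0.081 0.248] [array([0.488, 0.079, 0.252]), array([0.493, 0.083, 0.252])]
side lamp_handle [276.7, 216.5] [294.5, 242.2]
side lamp_hinge [167.9, 172.3] [294.5, 242.2]
top lamp_handle [261.2, 217.0] [282.7, 212.6]
top lamp_hinge [196.5, 123.8] [282.7, 212.6]
[[-0.952  0.307  0.   ]
 [ 0.307  0.952  0.   ]
 [-0.     0.    -1.   ]]
```

Request:
{"name": "step_arm", "arguments": {
  "deltas": [
    {"offset": [0, 0, -5], "roll": 0},
    {"offset": [0, 0, -5], "roll": 0},
    {"offset": [0, 0, -5], "roll": 0},
    {"offset": [0, 0, 0], "roll": 0}
  ]
}}

```text
t: 2.3
tool_pos: [0.1847, 0.5727, 0.3747]
orientation: [0.487, 3.101, 0.014]
force: [-0.0, 0.3, -0.2]
opening: 0.0932
```

Request:
{"name": "step_arm", "arguments": {
  "deltas": [
    {"offset": [-3.7, -3.1, 0], "roll": 0},
    {"offset": [-3.7, -3.1, 0], "roll": 0},
    {"offset": [-3.7, -3.1, 0], "roll": 0},
    {"offset": [-3.7, -3.1, 0], "roll": 0},
    {"offset": [-3.7, -3.1, 0], "roll": 0},
    {"offset": [-3.7, -3.1, 0], "roll": 0},
    {"offset": [-3.7, -3.1, 0], "roll": 0},
    {"offset": [-3.7, -3.1, 0], "roll": 0},
    {"offset": [-3.7, -3.1, 0], "roll": 0},
    {"offset": [-3.7, -3.1, 0], "roll": 0},
    {"offset": [-3.7, -3.1, 0], "roll": 0},
    {"offset": [-3.7, -3.1, 0], "roll": 0}
  ]
}}

```text
t: 3.8
tool_pos: [0.4929, 0.0793, 0.3674]
orientation: [-0.488, -3.102, 0.0]
force: [-0.2, 0.4, 0.2]
opening: 0.0931
```

Request:
{"name": "step_arm", "arguments": {
  "deltas": [
    {"offset": [0, 0, 0], "roll": -0.158},
    {"offset": [0, 0, 0], "roll": -0.158},
    {"offset": [0, 0, 0], "roll": -0.158},
    {"offset": [0, 0, 0], "roll": -0.158},
    {"offset": [0, 0, 0], "roll": -0.158},
    {"offset": [0, 0, 0], "roll": -0.158},
    {"offset": [0, 0, 0], "roll": 0}
  ]
}}

```text
t: 4.68
tool_pos: [0.4922, 0.0808, 0.3675]
orientation: [0.981, -2.983, -0.001]
force: [-0.6, 0.7, 0.1]
opening: 0.093
```

Run:
```python
from h import *
np.set_printoptions(precision=3,suppress=True)
c=both(); a=c["side"]; save(a,"s1.png",(180,120,380,290),4)
for n in c:
  for t in("lamp_handle","lamp_hinge"): print(n,t,cams.pinpoint(c[n],t)[:1])
s=robot.read_state();from scipy.spatial.transform import Rotation as R
print(s["tool_pos"],s["q"],s["force"]);print(R.from_rotvec(s["orientation"]).as_matrix())
```

```text
side lamp_handle [{'xy': [276.0, 216.9], 'score': 0.64}]
side lamp_hinge [{'xy': [164.7, 169.0], 'score': 0.85}]
top lamp_handle [{'xy': [263.3, 214.5], 'score': 0.76}]
top lamp_hinge [{'xy': [197.1, 124.1], 'score': 0.62}]
[0.492 0.081 0.369] [ 0.06  -0.154  1.501  0.     1.795 -2.146] [-0.11   0.288 -0.384]
[[-0.805 -0.593 -0.   ]
 [-0.593  0.805 -0.   ]
 [ 0.     0.    -1.   ]]
```

View pics/s1.png

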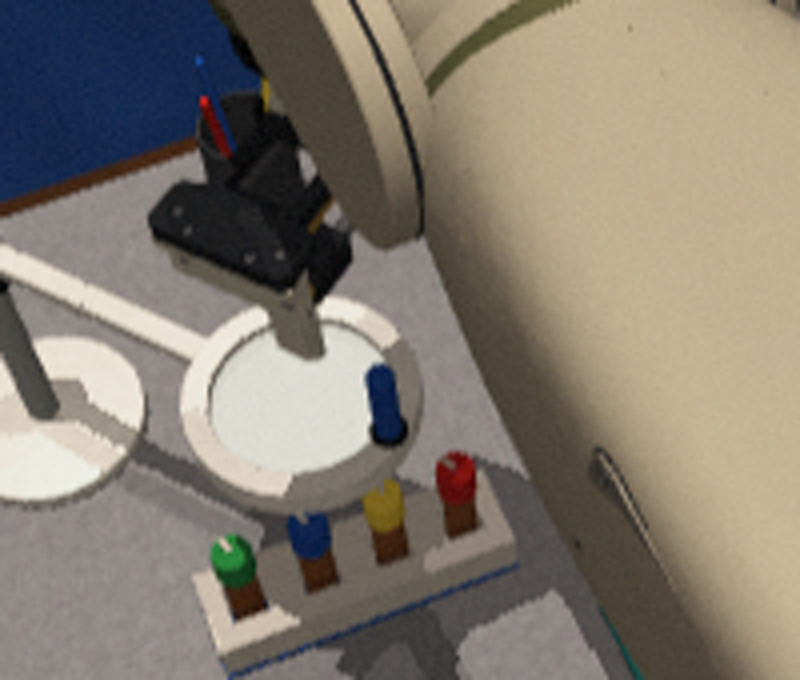

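The pin is at (385,400) in the crop, below the open fingers. The red vial is in the end socket with its white cap stripe visible. I'll descend onto the pin.

Request:
{"name": "step_arm", "arguments": {
  "deltas": [
    {"offset": [0, 0, 3.2], "roll": 0},
    {"offset": [0, 0, 3.2], "roll": 0},
    {"offset": [0, 0, 3.2], "roll": 0},
    {"offset": [0, 0, 3.2], "roll": 0},
    {"offset": [0, 0, 0], "roll": 0}
  ]
}}

```text
t: 5.6
tool_pos: [0.4907, 0.0807, 0.2379]
orientation: [0.98, -2.979, -0.002]
force: [-0.1, 0.1, 0.5]
opening: 0.0932
```

Request:
{"name": "step_arm", "arguments": {
  "deltas": [
    {"offset": [0, 0, 0], "roll": 0},
    {"offset": [0, 0, 0], "roll": 0},
    {"offset": [0, 0, 0], "roll": 0},
    {"offset": [0, 0, 0], "roll": 0},
    {"offset": [0, 0, 0], "roll": 0},
    {"offset": [0, 0, 0], "roll": 0}
  ],
  "fingers": 0.8,
  "grip_force": 8
}}

```text
t: 6.35
tool_pos: [0.4925, 0.0808, 0.2406]
orientation: [0.983, -2.984, 0.0]
force: [0.5, -0.2, 1.2]
opening: 0.0371
```

Request:
{"name": "step_arm", "arguments": {
  "deltas": [
    {"offset": [0, 0, 0], "roll": 0},
    {"offset": [0, 0, 0], "roll": 0},
    {"offset": [0, 0, 0], "roll": 0},
    {"offset": [0, 0, 0], "roll": 0}
  ]
}}

```text
t: 6.85
tool_pos: [0.4924, 0.0809, 0.2406]
orientation: [0.983, -2.984, -0.0]
force: [-0.3, 0.1, 0.2]
opening: 0.0159
```

Request:
{"name": "step_arm", "arguments": {
  "deltas": [
    {"offset": [-0.03, 1, 0], "roll": 0.03},
    {"offset": [-0.05, 1.86, 0], "roll": 0.06},
    {"offset": [-0.05, 1.86, 0], "roll": 0.06},
    {"offset": [-0.05, 1.86, 0], "roll": 0.06},
    {"offset": [-0.05, 1.86, 0], "roll": 0.06},
    {"offset": [-0.05, 1.86, 0], "roll": 0.06},
    {"offset": [-0.05, 1.86, 0], "roll": 0.06},
    {"offset": [-0.05, 1.86, 0], "roll": 0.06},
    {"offset": [-0.05, 1.86, 0], "roll": 0.06},
    {"offset": [-0.05, 1.86, 0], "roll": 0.06}
  ]
}}

```text
t: 8.1
tool_pos: [0.4331, 0.2453, 0.2407]
orientation: [-0.1, 3.137, -0.001]
force: [10.4, -1.1, -3.8]
opening: 0.0158
```

Request:
{"name": "step_arm", "arguments": {
  "deltas": [
    {"offset": [-0.05, 1.86, 0], "roll": 0.06},
    {"offset": [-0.05, 1.86, 0], "roll": 0.06},
    {"offset": [-0.05, 1.86, 0], "roll": 0.06},
    {"offset": [-0.05, 1.86, 0], "roll": 0.06},
    {"offset": [-0.05, 1.86, 0], "roll": 0.06},
    {"offset": [-0.05, 1.86, 0], "roll": 0.06}
  ]
}}

```text
t: 8.85
tool_pos: [0.4461, 0.3549, 0.2407]
orientation: [0.465, 3.103, -0.001]
force: [10.1, -5.3, -1.2]
opening: 0.0155
```

Request:
{"name": "step_arm", "arguments": {
  "deltas": [
    {"offset": [-0.15, 1.24, 0], "roll": 0.04},
    {"offset": [-0.15, 1.24, 0], "roll": 0.04},
    {"offset": [-0.05, 1.24, 0], "roll": 0.04},
    {"offset": [-0.05, 1.24, 0], "roll": 0.04}
  ]
}}

```text
t: 9.35
tool_pos: [0.4646, 0.4011, 0.2407]
orientation: [-0.708, -3.06, 0.0]
force: [-3.6, 0.0, 2.6]
opening: 0.0156
```

Request:
{"name": "step_arm", "arguments": {
  "deltas": [
    {"offset": [-0.03, 0.93, 0], "roll": 0.03},
    {"offset": [-0.03, 0.93, 0], "roll": 0.03}
  ]
}}

```text
t: 9.6
tool_pos: [0.4727, 0.4159, 0.2406]
orientation: [-0.8, -3.036, 0.007]
force: [-11.5, -11.7, 8.8]
opening: 0.0251
```

Request:
{"name": "step_arm", "arguments": {
  "deltas": [
    {"offset": [0, 0, 0], "roll": 0},
    {"offset": [0, 0, 0], "roll": 0}
  ]
}}

```text
t: 9.85
tool_pos: [0.4723, 0.4151, 0.2405]
orientation: [-0.798, -3.036, 0.008]
force: [-12.6, -11.4, 7.8]
opening: 0.0238
```

Run:
```python
from h import *
np.set_printoptions(precision=3,suppress=True)
c=both(); 
im=np.hstack([cv2.resize(c[n]["pixels"][y:y+150,x:x+110],None,fx=3.6,fy=3.6) for n,x,y in(("side",140,140),("top",150,100))])[:,:,::-1]
cv2.imwrite("pics/s2.png",im)
for n in c:
  for t in("lamp_handle","lamp_hinge"): print(n,t,cams.pinpoint(c[n],t)[:1])
s=robot.read_state();print(s["tool_pos"],s["force"],s["opening"])
```

```text
side lamp_handle [{'xy': [126.5, 286.3], 'score': 0.48}]
side lamp_hinge [{'xy': [166.3, 170.3], 'score': 0.93}]
top lamp_handle [{'xy': [133.1, 222.8], 'score': 0.58}]
top lamp_hinge [{'xy': [198.2, 125.3], 'score': 0.78}]
[0.472 0.415 0.241] [-12.682 -11.547   8.308] 0.023164048528541304
```

View pics/s2.png

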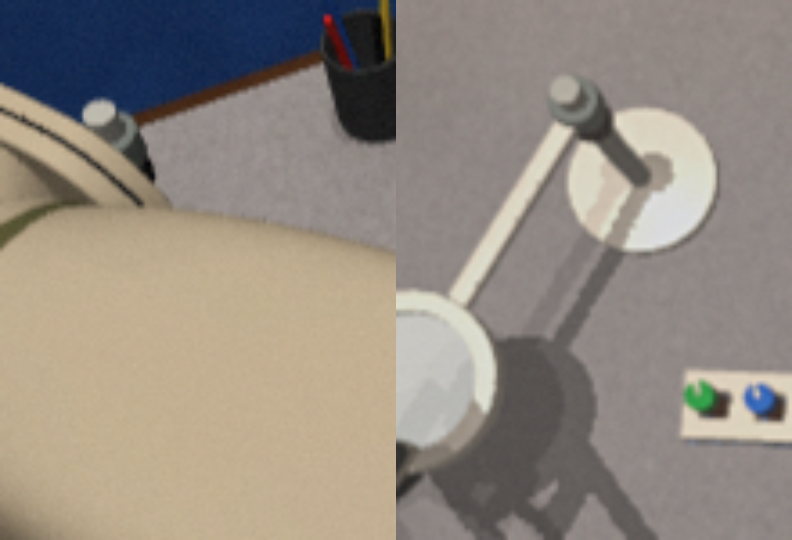

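Request:
{"name": "step_arm", "arguments": {
  "deltas": [
    {"offset": [0, 0, 0], "roll": 0},
    {"offset": [0, 0, 0], "roll": 0},
    {"offset": [0, 0, 0], "roll": 0},
    {"offset": [0, 0, 0], "roll": 0},
    {"offset": [0, 0, 0], "roll": 0},
    {"offset": [0, 0, 0], "roll": 0}
  ],
  "fingers": 7
}}

```text
t: 10.9
tool_pos: [0.4739, 0.4169, 0.2406]
orientation: [0.798, 3.038, 0.0]
force: [-0.4, -0.7, -0.5]
opening: 0.0698
```

Request:
{"name": "step_arm", "arguments": {
  "deltas": [
    {"offset": [0, 0, -3], "roll": 0},
    {"offset": [0, 0, -4], "roll": 0},
    {"offset": [0, 0, -4], "roll": 0},
    {"offset": [-5, -3, 0], "roll": 0},
    {"offset": [-5, -3, 0], "roll": 0}
  ]
}}

```text
t: 11.52
tool_pos: [0.532, 0.3151, 0.3516]
orientation: [0.795, 3.038, 0.002]
force: [0.2, 0.4, -0.7]
opening: 0.07
```

Run:
```python
from h import *
np.set_printoptions(precision=3,suppress=True)
c=both()
im=np.hstack([cv2.resize(c[n]["pixels"][y:y+w,x:x+w],(400,400),interpolation=cv2.INTER_CUBIC) for n,x,y,w in(("side",225,200,100),("top",225,170,80))])
im2=np.hstack([cv2.resize(c[n]["pixels"][y:y+100,x:x+200],(400,200),interpolation=cv2.INTER_CUBIC) for n,x,y in(("side",300,80),("top",340,90))])
cv2.imwrite("pics/s3.png",np.vstack([im,im2])[:,:,::-1])
D={}
for n in c:
  for t in("lamp_handle","lamp_hinge","rack","vial_red","vial_red_label","vial_red_cap","vial_yellow","vial_blue","vial_green","lens","camera"):
    r=cams.pinpoint(c[n],t); D[n,t]=r
    print(n,t,[(np.round(d["xy"],1).tolist(),round(d["score"],2)) for d in r][:3])
for t in("lamp_handle","lamp_hinge","rack","vial_red","vial_red_label","vial_red_cap","vial_yellow","vial_blue","vial_green"):
    if D["side",t] and D["top",t]: print(t,tri([(c[n],D[n,t][0]["xy"]) for n in c]),atz(c["top"],D["top",t][0]["xy"],dict(rack=0,vial_red_cap=.093,vial_red_label=.061,lamp_handle=.258,lamp_hinge=.258).get(t,.006)))
# cap-top centroids by colour
for nm,lo,hi in (("red",170,188),("yellow",20,32),("green",55,75),("blue",100,122)):
  for n,(x,y,w,hh) in dict(side=(235,225,70,50),top=(225,190,75,40)).items():
    h=cv2.cvtColor(c[n]["pixels"],cv2.COLOR_RGB2HSV).astype(int); H=h[...,0].copy(); 
    if nm=="red": H[H<8]+=180
    m=((H>=lo)&(H<=hi)&(h[...,1]>150)&(h[...,2]>70)).astype(np.uint8); W=np.zeros_like(m); W[y:y+hh,x:x+w]=1
    k,l,st,ce=cv2.connectedComponentsWithStats(m*W)
    if k>1:
      i=1+np.argmax(st[1:,4]); print(nm,n,st[i],ce[i],atz(c[n],ce[i],.1 if n=="top" else .095))
```

```text
side lamp_handle [([126.8, 288.3], 0.88)]
side lamp_hinge []
side rack []
side vial_red []
side vial_red_label []
side vial_red_cap []
side vial_yellow []
side vial_blue []
side vial_green []
side lens [([371.0, 142.7], 0.96), ([437.1, 169.1], 0.78)]
side camera [([416.3, 189.1], 0.88), ([355.8, 168.3], 0.8)]
top lamp_handle []
top lamp_hinge [([195.2, 124.8], 0.77)]
top rack [([263.4, 212.6], 0.7)]
top vial_red [([285.3, 212.0], 0.57)]
top vial_red_label [([282.7, 212.3], 0.54)]
top vial_red_cap [([282.4, 213.6], 0.4)]
top vial_yellow [([195.4, 121.2], 0.61), ([269.2, 214.6], 0.52)]
top vial_blue []
top vial_green [([239.7, 214.1], 0.41), ([282.4, 212.0], 0.22)]
top lens [([317.8, 296.1], 0.85), ([427.4, 210.2], 0.82), ([387.3, 153.9], 0.77)]
top camera [([317.0, 270.5], 0.95), ([375.5, 157.1], 0.94), ([414.1, 200.5], 0.57)]
red top [280 208   8   9  44] [283.75  212.432] [0.516 0.032 0.1  ]
yellow top [263 207   9   9  50] [267.1  211.56] [0.519 0.083 0.1  ]
green top [231 207   7   7  27] [234.667 210.074] [0.524 0.181 0.1  ]
blue top [247 207   8   8  34] [250.794 211.   ] [0.521 0.132 0.1  ]
```

View pics/s3.png

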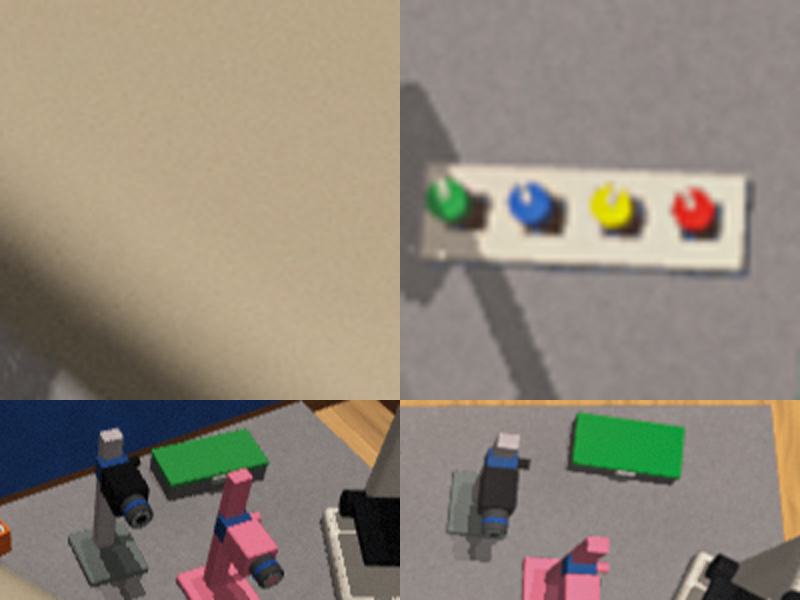

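The top view shows the rack clear of the lamp. Red is at the right end (crop 694,210), with its stripe pointing up and slightly left, roughly +x. Next I'll work out the rack, stripe and inspection-camera geometry.

Run:
```python
from h import *
np.set_printoptions(precision=3,suppress=True)
cs=[cams.read_camera("top") for _ in range(4)]; ss=[cams.read_camera("side") for _ in range(4)]
t=dict(cs[-1]); t["pixels"]=np.mean([c["pixels"] for c in cs],0).round().astype(np.uint8)
s=dict(ss[-1]); s["pixels"]=np.mean([c["pixels"] for c in ss],0).round().astype(np.uint8)
h=cv2.cvtColor(t["pixels"],cv2.COLOR_RGB2HSV)
m=((h[...,2]>170)&(h[...,1]<60)).astype(np.uint8)
W=np.zeros_like(m);W[195:232,222:305]=1
# rack
cn=[[230.4,202.6],[294.2,205.2],[293.4,223.6],[229.2,220.8]]
C=np.array([atz(t,p,.04) for p in cn]); print(C, C.mean(0)); e=(C[0]+C[3]-C[1]-C[2])/2;print("rack y dir",e,np.linalg.norm(e),np.degrees(np.arctan2(e[1],e[0])))
u=e/np.linalg.norm(e); print("red socket",C.mean(0)-.075*u)
for n,(c,L) in dict(side=(s,ss),top=(t,cs)).items():
    print(n,np.mean([[d["xy"] for d in cams.pinpoint(x,"lens") if np.linalg.norm(np.array(d["xy"])-((371,141) if n=="side" else (387,154)))<8][0] for x in L],0),[[np.round(d["xy"],1).tolist() for d in cams.pinpoint(x,"camera") if np.linalg.norm(np.array(d["xy"])-((357,168) if n=="side" else (377,157)))<10] for x in L])
A=cv2.resize(s["pixels"][85:185,325:405],(400,500),interpolation=cv2.INTER_CUBIC)
B=cv2.resize(t["pixels"][95:175,355:405],(312,500),interpolation=cv2.INTER_CUBIC)
cv2.imwrite("pics/s4.png",np.hstack([A,B])[:,:,::-1])
Q=cv2.resize(t["pixels"][200:228,225:300],None,fx=10,fy=10,interpolation=cv2.INTER_CUBIC); cv2.imwrite("pics/s5.png",Q[:,:,::-1])
print(t["pixels"][206:219,277:291].astype(int)[...,1])
```

```text
[[0.556 0.208 0.04 ]
 [0.546 0.003 0.04 ]
 [0.487 0.005 0.04 ]
 [0.497 0.21  0.04 ]] [0.522 0.107 0.04 ]
rack y dir [0.009 0.205 0.   ] 0.2052609670575496 87.37242692609419
red socket [0.518 0.032 0.04 ]
side [370.875 139.725] [[[357.2, 168.1]], [[358.7, 170.4]], [[357.8, 167.3]], []]Traceback (most recent call last):
  File "<stdin>", line 14, in <module>
ValueError: only the last four pictures can be asked about
```

```bash
cat >> h.py <<'E'
def avg(n,k=3):
    L=[cams.read_camera(n) for _ in range(k)]; c=dict(L[-1]); c["pixels"]=np.mean([x["pixels"] for x in L],0).round().astype(np.uint8); return c,L
E
python3 - <<'E'
from h import *
np.set_printoptions(precision=3,suppress=True,linewidth=150)
r={}
for n,g,gc in (("side",(371,141),(357,168)),("top",(387,154),(377,157))):
    c,L=avg(n,4); r[n]=c
    for th,q in(("lens",g),("camera",gc)):
        p=[d["xy"] for x in L for d in cams.pinpoint(x,th) if np.linalg.norm(np.array(d["xy"])-q)<9]; r[n,th]=np.median(p,0); print(n,th,np.round(p,1).tolist())
s,t=r["side"],r["top"]
print("lens",tri([(r[n],r[n,"lens"]) for n in("side","top")]),"base",tri([(r[n],r[n,"camera"]) for n in("side","top")]),[atz(r[n],r[n,"camera"],0) for n in("side","top")])
A=cv2.resize(s["pixels"][85:185,325:405],(400,500),interpolation=cv2.INTER_CUBIC)
B=cv2.resize(t["pixels"][95:175,355:405],(312,500),interpolation=cv2.INTER_CUBIC)
cv2.imwrite("pics/s4.png",np.hstack([A,B])[:,:,::-1])
print(t["pixels"][206:219,277:291].astype(int)[...,1])
print(proj(t,np.array([.518,.032,.106])))
E
```

```text
side lens [[370.4, 140.5], [371.7, 138.9], [374.6, 141.0], [373.6, 137.6]]
side camera [[356.8, 170.2], [356.9, 169.5], [355.2, 168.6], [356.3, 167.9]]
top lens [[386.9, 154.3], [388.8, 153.2], [385.1, 155.1], [387.1, 156.6]]
top camera [[377.9, 157.4], [378.5, 157.6], [376.8, 153.6], [376.3, 159.1]]
lens [ 0.672 -0.279  0.172] base [ 0.718 -0.274 -0.005] [array([ 0.716, -0.269,  0.   ]), array([ 0.714, -0.276,  0.   ])]
[[215 215 216 217 218 217 219 220 219 220 218 216 218 216]
 [213 215 217 215 210 187 163 164 188 218 219 216 215 215]
 [214 215 207 172 180 181 109  74 118 181 219 219 216 214]
 [215 218 194  99 120 164 118  42  52 117 189 212 214 216]
 [216 212 172  57  77 153 170  63  34  62 120 164 188 218]
 [216 204 133  44  60 122 145  60  38  42  56  94 155 218]
 [216 202 130  48  36  52  59  45  46  42  40  74 148 219]
 [216 212 178  94  40  41  42  49  49  43  40  76 154 221]
 [215 219 204 130  50  42  48  46  46  41  39  76 154 220]
 [214 218 215 178  85  40  38  40  42  40  42  75 154 220]
 [214 216 219 200 104  52  45  38  39  40  44  92 171 220]
 [214 215 218 204 131  92  94  76  71  72  78 121 194 220]
 [214 214 216 213 192 182 184 181 180 180 180 188 213 217]]
[283.556 211.487]
```

View pics/s4.png

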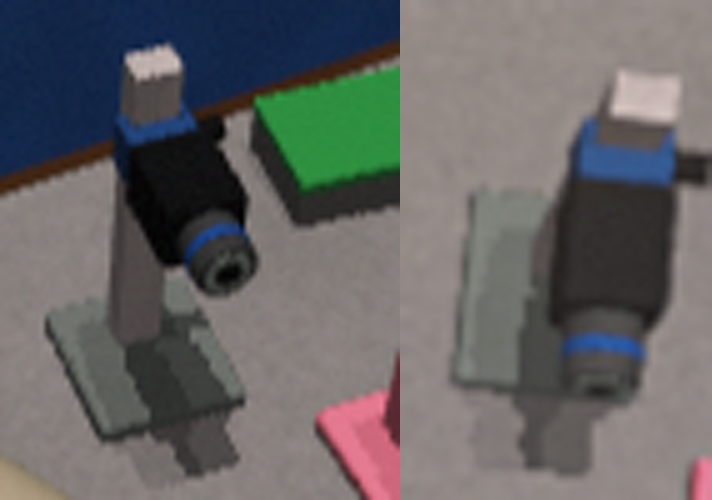

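The crop shows the black stand with its lens ring: side at (371.4,139), top at (387,155.8). The foot-plate edges are visible too, so I'll take the lens yaw from those.

Run:
```python
from h import *
np.set_printoptions(precision=4,suppress=True)
c=both(); s,t=c["side"],c["top"]
S=lambda x,y:np.array([325+x/5,85+y/5]); T=lambda x,y:np.array([355+(x-400)/6.24,95+y/6.25])
z=.012
def d(n,a,b,z):
    p,q=atz(c[n],a,z),atz(c[n],b,z); v=q-p; print(n,p[:2],q[:2],np.linalg.norm(v),np.degrees(np.arctan2(v[1],v[0])))
d("top",T(457,382),T(472,190),z)   # left edge -> +x dir
d("top",T(457,382),T(640,403),z)   # front edge -> -y dir
d("side",S(103,437),S(47,322),z)
d("side",S(103,437),S(243,400),z)
# column top
d("top",T(612,113),T(618,70),.238); d("top",T(612,113),T(676,122),.238)
d("side",S(127,78),S(124,50),.238);d("side",S(127,78),S(183,75),.238)
L=tri([(s,S(232,270)),(t,T(600,380))]); print("lens",L)
# tube & housing lateral edges in top at lens height: left housing edge, right edge
d("top",T(553,310),T(572,178),.185); d("top",T(664,320),T(676,185),.185)
# blue band on the column is level: front ends
d("top",T(563,350),T(643,355),.17)
```

```text
top [ 0.7161 -0.2297] [ 0.824  -0.2406] 0.10839484064679412 -5.770288274594256
top [ 0.7161 -0.2297] [ 0.7042 -0.3278] 0.09883417846835457 -96.94178492898371
side [ 0.7107 -0.2265] [ 0.8126 -0.2392] 0.10271987802505848 -7.084828333611564
side [ 0.7107 -0.2265] [ 0.6983 -0.3205] 0.0947916760040858 -97.54718853882444
top [ 0.7773 -0.2702] [ 0.7976 -0.2736] 0.020537717087555463 -9.577087245762996
top [ 0.7773 -0.2702] [ 0.773  -0.2987] 0.028814396182804937 -98.60930755943092
side [ 0.7754 -0.2651] [ 0.7969 -0.2747] 0.02354984944543889 -24.185357825751158
side [ 0.7754 -0.2651] [ 0.7637 -0.2945] 0.03165736249586626 -111.80486594796226
lens [ 0.6688 -0.275   0.1792]
top [ 0.7026 -0.2507] [ 0.7666 -0.2616] 0.06498580804275586 -9.695257698563216
top [ 0.6976 -0.3021] [ 0.763  -0.3103] 0.06595969434909703 -7.1354585089179965
top [ 0.6877 -0.2575] [ 0.6852 -0.2951] 0.03761517365267581 -93.88204873694016
```

Request:
{"name": "step_arm", "arguments": {
  "deltas": [
    {"offset": [-2.53, -5.07, 0], "roll": 0},
    {"offset": [-2.53, -5.07, 0], "roll": 0},
    {"offset": [-2.53, -5.07, 0], "roll": 0},
    {"offset": [-2.53, -5.07, 0], "roll": 0},
    {"offset": [-2.53, -5.07, 0], "roll": 0},
    {"offset": [0, 0, 5], "roll": 0.137},
    {"offset": [0, 0, 5], "roll": 0.137},
    {"offset": [0, 0, 5], "roll": 0},
    {"offset": [0, 0, 0], "roll": 0}
  ],
  "fingers": 5
}}

```text
t: 15.95
tool_pos: [0.5139, 0.0326, 0.1963]
orientation: [-1.203, -2.894, 0.005]
force: [0.2, -0.1, 0.8]
opening: 0.05
```

```bash
cat >> h.py <<'E'
from scipy.spatial.transform import Rotation as R
def st():
    s=robot.read_state(); M=R.from_rotvec(s["orientation"]).as_matrix()
    return s,M,np.degrees(np.arctan2(M[1,1],M[0,1]))
def off(target):
    s,M,y=st(); return M.T@(np.array(target)-s["tool_pos"])*100
E
python3 - <<'E'
from h import *
np.set_printoptions(precision=3,suppress=True)
s,M,y=st(); print(s["tool_pos"],s["q"],y,s["opening"]); print(off([.518,.032,.078]), M[:,2])
c=both()
for n in c: print(n,proj(c[n],[.518,.032,.093]),[(d["xy"],d["score"]) for d in cams.pinpoint(c[n],"vial_red_cap")])
E
```

```text
[0.514 0.033 0.196] [-0.036 -0.081  1.744 -0.     1.487 -0.819] 44.865330424457916 0.05003365216146697
[-0.41   0.319 11.826] [-0.009  0.    -1.   ]
side [293.604 238.45 ] [([292.7, 242.1], 0.44)]
top [283.881 212.012] []
```

Request:
{"name": "step_arm", "arguments": {
  "deltas": [
    {"offset": [-0.35, 0.3, 0], "roll": 0},
    {"offset": [0, 0, 4], "roll": 0},
    {"offset": [0, 0, 4], "roll": 0},
    {"offset": [0, 0, 2.5], "roll": 0},
    {"offset": [0, 0, 1.3], "roll": 0},
    {"offset": [0, 0, 0], "roll": 0}
  ]
}}

```text
t: 16.9
tool_pos: [0.5218, 0.0322, 0.0828]
orientation: [-1.206, -2.901, 0.0]
force: [-0.8, -0.1, 0.5]
opening: 0.0504
```

Request:
{"name": "step_arm", "arguments": {
  "deltas": [
    {"offset": [0, 0, 0], "roll": 0},
    {"offset": [0, 0, 0], "roll": 0},
    {"offset": [0, 0, 0], "roll": 0},
    {"offset": [0, 0, 0], "roll": 0}
  ],
  "fingers": 1.5,
  "grip_force": 15
}}

```text
t: 17.4
tool_pos: [0.5223, 0.0322, 0.0835]
orientation: [1.205, 2.9, 0.001]
force: [-0.8, -0.1, 3.9]
opening: 0.0255
```

Run:
```python
from h import *
np.set_printoptions(precision=4,suppress=True)
for i in range(3):
    cams.read_camera("side"); s,M,y=st(); print(s["t"],s["tool_pos"],s["q"],y,s["opening"],s["force"],M[:,2])
```

```text
17.45 [0.5223 0.0321 0.0835] [-0.0365  0.0308  1.8472 -0.0001  1.2621 -0.8195] 44.86072479429593 0.02591347714763163 [-0.4278  0.4706  5.4208] [ 0.0015 -0.0001 -1.    ]
17.5 [0.5223 0.0321 0.0835] [-0.0365  0.0308  1.8472 -0.0001  1.2621 -0.8194] 44.86108894021787 0.025842944876715908 [-0.2418 -0.3991  5.3161] [ 0.0015 -0.0001 -1.    ]
17.55 [0.5224 0.0322 0.0835] [-0.0365  0.0308  1.8471 -0.      1.262  -0.8195] 44.86274148689897 0.025806194104834663 [0.4549 0.356  5.4664] [ 0.0016 -0.0001 -1.    ]
```

Request:
{"name": "step_arm", "arguments": {
  "deltas": [
    {"offset": [0, 0, 0], "roll": 0},
    {"offset": [0, 0, 0], "roll": 0},
    {"offset": [0.25, -0.25, 0.5], "roll": 0},
    {"offset": [0, 0, 0], "roll": 0}
  ],
  "fingers": 4.2
}}

```text
t: 18.05
tool_pos: [0.5171, 0.0322, 0.0766]
orientation: [-1.205, -2.899, 0.001]
force: [-0.1, 0.1, 0.0]
opening: 0.0418
```

Request:
{"name": "step_arm", "arguments": {
  "deltas": [
    {"offset": [0, 0, 0], "roll": 0},
    {"offset": [0, 0, 0], "roll": 0},
    {"offset": [0, 0, 0], "roll": 0},
    {"offset": [0, 0, 0], "roll": 0}
  ],
  "fingers": 1.5
}}

```text
t: 18.55
tool_pos: [0.5182, 0.0322, 0.0777]
orientation: [1.206, 2.901, 0.0]
force: [-0.4, -0.2, -1.4]
opening: 0.0257
```

Request:
{"name": "step_arm", "arguments": {
  "deltas": [
    {"offset": [0, 0, -2], "roll": 0},
    {"offset": [0, 0, -4], "roll": 0},
    {"offset": [0, 0, -5], "roll": 0},
    {"offset": [0, 0, -5], "roll": 0},
    {"offset": [0, 0, -4], "roll": 0},
    {"offset": [-2.9, -3.5, 0], "roll": 0},
    {"offset": [-2.9, -3.5, 0], "roll": 0},
    {"offset": [-2.9, -3.5, 0], "roll": 0},
    {"offset": [-2.9, -3.5, 0], "roll": 0}
  ]
}}

```text
t: 19.68
tool_pos: [0.5004, -0.1501, 0.2777]
orientation: [1.205, 2.901, 0.0]
force: [0.7, -0.3, -0.2]
opening: 0.0256
```

Request:
{"name": "step_arm", "arguments": {
  "deltas": [
    {"offset": [0, 0, 0], "roll": 0.18},
    {"offset": [0, 0, 0], "roll": 0.18},
    {"offset": [0, 0, 0], "roll": 0.18},
    {"offset": [0, 0, 0], "roll": 0.18},
    {"offset": [0, 0, 0], "roll": 0.18},
    {"offset": [0, 0, 0], "roll": 0.18},
    {"offset": [0, 0, 0], "roll": 0.18},
    {"offset": [0, 0, 0], "roll": 0.18},
    {"offset": [0, 0, 0], "roll": 0.18},
    {"offset": [0, 0, 0], "roll": 0.18},
    {"offset": [0, 0, 0], "roll": 0.18},
    {"offset": [0, 0, 0], "roll": 0.18}
  ]
}}

```text
t: 21.18
tool_pos: [0.5007, -0.1488, 0.2776]
orientation: [3.128, 0.295, -0.0]
force: [0.4, 0.1, -0.7]
opening: 0.0257
```

Request:
{"name": "step_arm", "arguments": {
  "deltas": [
    {"offset": [0, 0, 0], "roll": 0.18},
    {"offset": [0, 0, 0], "roll": 0.18},
    {"offset": [0, 0, 0], "roll": 0.18},
    {"offset": [0, 0, 0], "roll": 0.18},
    {"offset": [0, 0, 0], "roll": 0.18},
    {"offset": [0, 0, 0], "roll": 0.18},
    {"offset": [0, 0, 0], "roll": 0.18},
    {"offset": [0, 0, 0], "roll": 0}
  ]
}}

```text
t: 22.18
tool_pos: [0.5007, -0.1487, 0.2776]
orientation: [2.706, -1.595, -0.0]
force: [-0.1, 0.7, -0.8]
opening: 0.0256
```

Run:
```python
from h import *
np.set_printoptions(precision=4,suppress=True)
c,L=avg("side",2); s,M,y=st(); print(s["t"],s["tool_pos"],s["q"],y,s["opening"],s["force"],M[:,2])
for x in L:
  for t in("vial_red_label","vial_red_cap","vial_red"): print(t,[(d["xy"],d["score"]) for d in cams.pinpoint(x,t)][:2])
p=s["tool_pos"]; print(proj(c,p),proj(c,p-[0,0,.0167]),proj(c,p-[0,0,.0717]))
u,v=proj(c,p-[0,0,.03]).astype(int); print(u,v)
cv2.imwrite("pics/s6.png",cv2.resize(c["pixels"][v-30:v+30,u-40:u+40],(800,600),interpolation=cv2.INTER_CUBIC)[:,:,::-1])
```

```text
22.275 [ 0.5007 -0.1487  0.2776] [-0.3869 -0.0981  1.6126  0.      1.6271  2.2457] -150.83819206535318 0.02573278309979538 [ 0.7666  0.0384 -0.4386] [-0.  0. -1.]
vial_red_label [([365.8, 180.9], 0.6)]
vial_red_cap [([366.1, 173.7], 0.66)]
vial_red [([364.7, 194.2], 0.84), ([364.3, 174.8], 0.44)]
vial_red_label [([364.2, 182.2], 0.57), ([366.3, 173.7], 0.56)]
vial_red_cap [([364.0, 173.9], 0.62), ([275.4, 261.0], 0.42)]
vial_red [([361.2, 194.1], 0.65)]
[363.3412 174.1283] [362.796  178.6066] [361.1002 192.5373]
362 182
```

View pics/s6.png

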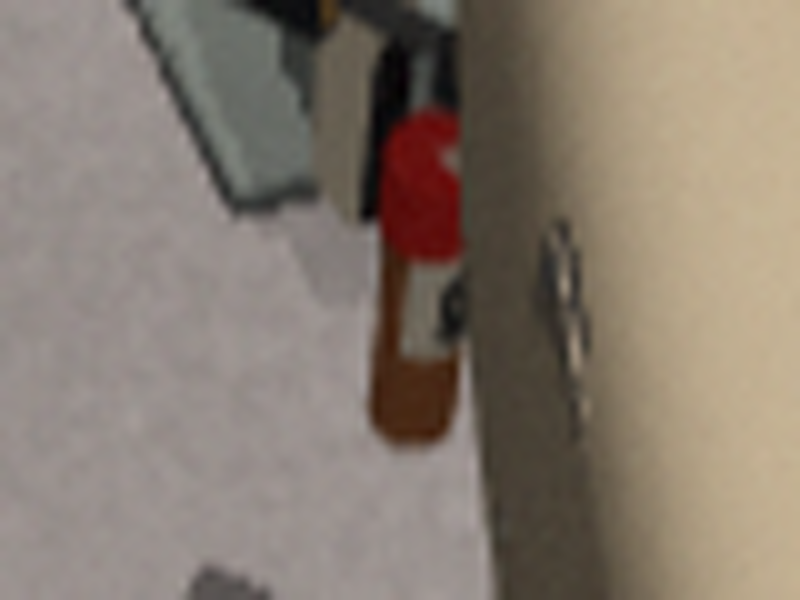

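The vial hangs upright in the grip. The label shows on its right side at (430,305) in the crop, but the forearm cuts off the right edge. I'll shift it left to see the whole label.

Request:
{"name": "step_arm", "arguments": {
  "deltas": [
    {"offset": [-3.2, -1.8, 0], "roll": 0},
    {"offset": [-3.2, -1.8, 0], "roll": 0},
    {"offset": [-3.2, -1.8, 0], "roll": 0},
    {"offset": [-3.2, -1.8, 0], "roll": 0},
    {"offset": [0, 0, 0], "roll": 0}
  ]
}}

```text
t: 23.2
tool_pos: [0.5018, 0.0001, 0.2778]
orientation: [-2.708, 1.591, -0.0]
force: [-0.9, -0.8, -0.3]
opening: 0.0259
```

Run:
```python
from h import *
np.set_printoptions(precision=4,suppress=True,linewidth=170)
c,L=avg("side",4); s,M,y=st(); print(s["t"],s["tool_pos"],s["q"],y,s["opening"],s["force"],M[:,2])
p=s["tool_pos"]; a=proj(c,p-[0,0,-.0153]); b=proj(c,p-[0,0,.0167]); e=proj(c,p-[0,0,.0717]); print(a,b,e)
u,v=b.astype(int)
# rectify: axis vertical, 12 px per px
d=(e-a); k=np.degrees(np.arctan2(d[0],d[1]))
A=cv2.getRotationMatrix2D(tuple(map(float,b)),-k,14); A[:,2]+=np.array([300,220])-b
W=cv2.warpAffine(c["pixels"],A,(600,600),flags=cv2.INTER_CUBIC)
cv2.imwrite("pics/s7.png",W[:,:,::-1]); np.save("w7.npy",W)
```

```text
23.4 [ 0.5019 -0.0027  0.2776] [-0.1073 -0.1546  1.6643 -0.0004  1.6318  2.5301] -151.11588826364255 0.02528225358009238 [0.0504 0.1878 0.188 ] [-0.     -0.0004 -1.    ]
[305.8732 192.0603] [306.3316 200.4807] [307.0644 213.9439]
```

View pics/s7.png

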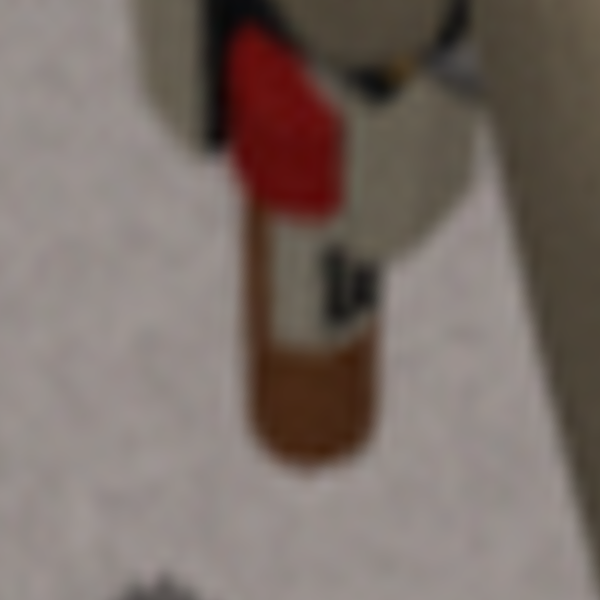

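Label left edge is at column 270, body limbs at 248 and 380, and the bars are at 325–375. Next I'll turn it the other way to get the opposite label edge.

Request:
{"name": "step_arm", "arguments": {
  "deltas": [
    {"offset": [0, 0, 0], "roll": -0.18},
    {"offset": [0, 0, 0], "roll": -0.18},
    {"offset": [0, 0, 0], "roll": -0.18},
    {"offset": [0, 0, 0], "roll": -0.18},
    {"offset": [0, 0, 0], "roll": -0.18},
    {"offset": [0, 0, 0], "roll": -0.18},
    {"offset": [0, 0, 0], "roll": -0.18},
    {"offset": [0, 0, 0], "roll": -0.18},
    {"offset": [0, 0, 0], "roll": -0.18},
    {"offset": [0, 0, 0], "roll": -0.18},
    {"offset": [0, 0, 0], "roll": -0.18},
    {"offset": [0, 0, 0], "roll": -0.18}
  ]
}}

```text
t: 24.9
tool_pos: [0.5019, -0.0031, 0.2776]
orientation: [2.68, 1.639, -0.0]
force: [0.0, 0.3, -0.4]
opening: 0.0255
```

Request:
{"name": "step_arm", "arguments": {
  "deltas": [
    {"offset": [0, 0, 0], "roll": -0.18},
    {"offset": [0, 0, 0], "roll": -0.18},
    {"offset": [0, 0, 0], "roll": -0.18},
    {"offset": [0, 0, 0], "roll": -0.18},
    {"offset": [0, 0, 0], "roll": -0.18},
    {"offset": [0, 0, 0], "roll": -0.18},
    {"offset": [0, 0, 0], "roll": -0.18},
    {"offset": [0, 0, 0], "roll": -0.18},
    {"offset": [0, 0, 0], "roll": -0.18},
    {"offset": [0, 0, 0], "roll": -0.18},
    {"offset": [0, 0, 0], "roll": -0.18},
    {"offset": [0, 0, 0], "roll": -0.18}
  ]
}}

```text
t: 26.4
tool_pos: [0.5019, -0.0031, 0.2776]
orientation: [0.183, -3.136, 0.0]
force: [0.5, 0.3, -0.3]
opening: 0.0256
```

Request:
{"name": "step_arm", "arguments": {
  "deltas": [
    {"offset": [0, 0, 0], "roll": -0.18},
    {"offset": [0, 0, 0], "roll": 0}
  ]
}}

```text
t: 26.65
tool_pos: [0.5019, -0.0029, 0.2776]
orientation: [0.453, -3.109, 0.0]
force: [0.8, -0.3, -1.2]
opening: 0.0258
```

Run:
```python
from h import *
np.set_printoptions(precision=4,suppress=True,linewidth=170)
c,L=avg("side",4); s,M,y=st(); print(s["t"],s["tool_pos"],s["q"],y,s["opening"],s["force"],M[:,2])
p=s["tool_pos"]; a=proj(c,p-[0,0,-.0153]); b=proj(c,p-[0,0,.0167]); e=proj(c,p-[0,0,.0717]); print(a,b,e)
d=(e-a); k=np.degrees(np.arctan2(d[0],d[1]))
A=cv2.getRotationMatrix2D(tuple(map(float,b)),-k,14); A[:,2]+=np.array([300,220])-b
W=cv2.warpAffine(c["pixels"],A,(600,600),flags=cv2.INTER_CUBIC)
cv2.imwrite("pics/s8.png",W[:,:,::-1])
B=np.load("w7.npy")
for n,w in(("old",B),("new",W)):
  for r in (250,310,330,400): print(n,r,[(x,*w[r-5:r+5,x-3:x+3].reshape(-1,3).mean(0).astype(int)) for x in range(230,400,8)])
```

```text
26.85 [ 0.5019 -0.0023  0.2776] [-0.1067 -0.1546  1.6644 -0.0001  1.6319 -1.9661] 106.53732071581236 0.025440201004618298 [ 0.3421 -0.1235 -0.8465] [-0.     -0.0001 -1.    ]
[305.6991 192.1379] [306.1621 200.5571] [306.9025 214.0185]
old 250 [(230, np.int64(146), np.int64(136), np.int64(132)), (238, np.int64(129), np.int64(115), np.int64(109)), (246, np.int64(99), np.int64(77), np.int64(65)), (254, np.int64(76), np.int64(49), np.int64(32)), (262, np.int64(75), np.int64(50), np.int64(33)), (270, np.int64(86), np.int64(68), np.int64(53)), (278, np.int64(100), np.int64(90), np.int64(77)), (286, np.int64(106), np.int64(101), np.int64(89)), (294, np.int64(105), np.int64(100), np.int64(88)), (302, np.int64(108), np.int64(103), np.int64(92)), (310, np.int64(103), np.int64(97), np.int64(87)), (318, np.int64(90), np.int64(86), np.int64(76)), (326, np.int64(73), np.int64(69), np.int64(61)), (334, np.int64(62), np.int64(57), np.int64(50)), (342, np.int64(68), np.int64(61), np.int64(54)), (350, np.int64(83), np.int64(76), np.int64(66)), (358, np.int64(91), np.int64(85), np.int64(73)), (366, np.i
[... 7274 characters left out ...]
22)), (294, np.int64(71), np.int64(41), np.int64(21)), (302, np.int64(72), np.int64(41), np.int64(21)), (310, np.int64(71), np.int64(39), np.int64(20)), (318, np.int64(70), np.int64(38), np.int64(20)), (326, np.int64(70), np.int64(39), np.int64(22)), (334, np.int64(69), np.int64(39), np.int64(22)), (342, np.int64(67), np.int64(38), np.int64(20)), (350, np.int64(65), np.int64(36), np.int64(19)), (358, np.int64(64), np.int64(36), np.int64(19)), (366, np.int64(61), np.int64(33), np.int64(16)), (374, np.int64(81), np.int64(58), np.int64(44)), (382, np.int64(129), np.int64(117), np.int64(110)), (390, np.int64(160), np.int64(154), np.int64(152)), (398, np.int64(154), np.int64(146), np.int64(143))]
```

View pics/s8.png

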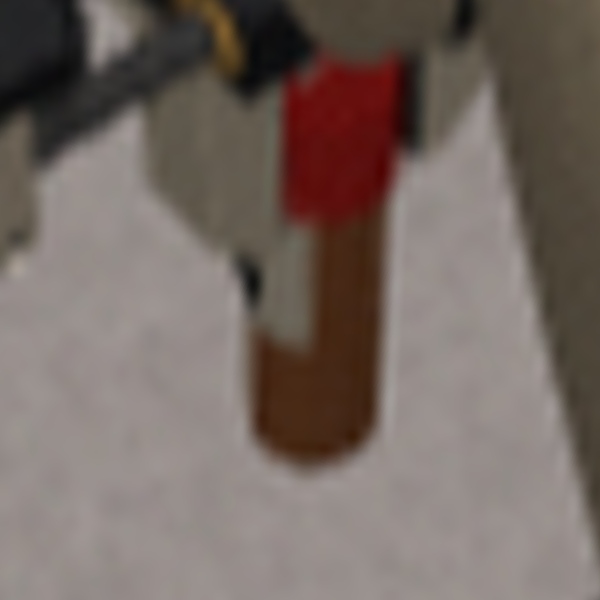

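Request:
{"name": "step_arm", "arguments": {
  "deltas": [
    {"offset": [0, 0, 0], "roll": 0.167},
    {"offset": [0, 0, 0], "roll": 0.167},
    {"offset": [0, 0, 0], "roll": 0.167},
    {"offset": [0, 0, 0], "roll": 0.167},
    {"offset": [0, 0, 0], "roll": 0.167},
    {"offset": [0, 0, 0], "roll": 0.167},
    {"offset": [0, 0, 0], "roll": 0.167},
    {"offset": [0, 0, 0], "roll": 0.167},
    {"offset": [0, 0, 0], "roll": 0.167},
    {"offset": [0, 0, 0], "roll": 0.167}
  ]
}}

```text
t: 28.1
tool_pos: [0.5019, -0.002, 0.2777]
orientation: [2.007, 2.417, -0.0]
force: [0.2, 0.7, -0.6]
opening: 0.0257
```

Run:
```python
from h import *
np.set_printoptions(precision=4,suppress=True,linewidth=170)
r={}
for n,g in (("side",(371,140)),("top",(387,154))):
    for k in range(3):
        c,L=avg(n,4); r[n]=c
        r.setdefault((n,"p"),[]).extend([d["xy"] for x in L for d in cams.pinpoint(x,"lens") if np.linalg.norm(np.array(d["xy"])-g)<9])
    print(n,len(r[n,"p"]),np.mean(r[n,"p"],0),np.median(r[n,"p"],0),np.std(r[n,"p"],0))
X=tri([(r[n],np.mean(r[n,"p"],0)) for n in("side","top")]); print("lens",X,[proj(r[n],X) for n in("side","top")])
# ray/plane of stand's symmetry
h=np.radians(-7); nrm=np.array([-np.sin(h),np.cos(h),0])
for q in (np.array([.707,-.2765,0]),):
  for n in("side","top"):
    a,b=atz(r[n],np.mean(r[n,"p"],0),.1),atz(r[n],np.mean(r[n,"p"],0),.2)
    k=(q-a)@nrm/((b-a)@nrm); print(n,"plane hit",a+k*(b-a), "at z .17/.18",atz(r[n],np.mean(r[n,"p"],0),.17),atz(r[n],np.mean(r[n,"p"],0),.18))
s,M,y=st(); print(s["t"],s["tool_pos"],y,s["opening"])
# dark hub of the lens (side view)
A=cv2.resize(r["side"]["pixels"][125:155,355:390],(700,600),interpolation=cv2.INTER_CUBIC)
cv2.imwrite("pics/s9.png",A[:,:,::-1])
for Z in (.165,.172,.179):
  for n in r:
    if isinstance(n,str):
      for dx in (0,): print(Z,n,proj(r[n],[.670,-.273,Z]))
```

```text
side 0 nan nan nan
top 12 [386.825  155.7083] [386.8  155.75] [1.1054 1.1094]
  return _methods._mean(a, axis=axis, dtype=dtype,
  ret = ret.dtype.type(ret / rcount)
  ret = _var(a, axis=axis, dtype=dtype, out=out, ddof=ddof,
  arrmean = um.true_divide(arrmean, div, out=arrmean,
  ret = ret.dtype.type(ret / rcount)
Traceback (most recent call last):
  File "h.py", line 9, in tri
    M=P(c); A+= [xy[0]*M[2]-M[0], xy[1]*M[2]-M[1]]
                 ~~^^^
IndexError: invalid index to scalar variable.
```

Run:
```python
from h import *
np.set_printoptions(precision=4,suppress=True,linewidth=170)
c=both(); s,t=c["side"],c["top"]
ps,pt=np.array([371.4,139.8]),np.array([386.9,155.3])
X=tri([(s,ps),(t,pt)]); print("lens",X,proj(s,X),proj(t,X))
h=np.radians(-7); nrm=np.array([-np.sin(h),np.cos(h),0])
for qy in (-.2735,-.2765,-.279):
  q=np.array([.707,qy,0])
  a,b=atz(s,ps,.1),atz(s,ps,.2); k=(q-a)@nrm/((b-a)@nrm); print(qy,"side plane hit",a+k*(b-a))
for z in(.165,.17,.175,.18): print(z,atz(s,ps,z)[:2],atz(t,pt,z)[:2])
# joint LS incl. base detection: params x,y,yaw fixed -7, z ; base origin 50mm behind
from scipy.optimize import least_squares
def f(p):
    x,y,z,w=p; b=np.array([x+.05*np.cos(w),y+.05*np.sin(w),0])
    L=np.array([x,y,z])
    return np.r_[proj(s,L)-ps,proj(t,L)-pt,(proj(s,b)-[356.8,168.9])/1.2,(proj(t,b)-[377.2,157])/1.2,np.degrees(w+.122)/2]
r=least_squares(f,[.67,-.275,.172,-.12]); print(r.x,np.degrees(r.x[3]),r.fun)
L=r.x[:3]; w=r.x[3]
print("axis xy",L[:2]-.0915*np.array([np.cos(w),np.sin(w)]))
S,M,y=st(); print(S["t"],S["tool_pos"],y)
```

```text
lens [ 0.6717 -0.2766  0.1727] [370.3373 139.6711] [387.9873 156.039 ]
-0.2735 side plane hit [ 0.6528 -0.2668  0.1944]
-0.2765 side plane hit [ 0.6579 -0.2705  0.1879]
-0.279 side plane hit [ 0.6621 -0.2735  0.1826]
0.165 [ 0.676  -0.2833] [ 0.676  -0.2751]
0.17 [ 0.672  -0.2805] [ 0.6747 -0.2741]
0.175 [ 0.6681 -0.2777] [ 0.6733 -0.273 ]
0.18 [ 0.6641 -0.2749] [ 0.6719 -0.272 ]
[ 0.6673 -0.2716  0.1814 -0.0976] -5.59169922423047 [-1.5626 -0.7075  0.0091  1.3851  1.2711 -0.7186  0.2034 -0.2141  0.6992]
axis xy [ 0.5763 -0.2627]
30.6 [ 0.5019 -0.0019  0.2776] 11.055360048645817
```

Run:
```python
from h import *
np.set_printoptions(precision=4,suppress=True,linewidth=170)
c={n:cams.read_camera(n) for n in("side","top")}; s,t=c["side"],c["top"]
B=cv2.imread("pics/side0.png")[:,:,::-1]
# bias of side camera: project rack top corners (from top view) & vial bottom in w7
C=np.array([[.556,.208,.04],[.546,.003,.04],[.487,.005,.04],[.497,.210,.04]])
print("rack corners pred",[proj(s,x).round(1).tolist() for x in C])
# s7 view: predicted silhouette extents of vial, tool at (.5019,-.0027,.2776)
p=np.array([.5019,-.0027,.2776]); th=np.linspace(0,2*np.pi,90)
bot=np.array([proj(s,p+[.011*np.cos(a),.011*np.sin(a),-.0717]) for a in th])
b=proj(s,p-[0,0,.0167]);a=proj(s,p+[0,0,.0153]);e=proj(s,p-[0,0,.0717]);d=e-a;k=np.degrees(np.arctan2(d[0],d[1]))
A=cv2.getRotationMatrix2D(tuple(map(float,b)),-k,14); A[:,2]+=np.array([300,220])-b
q=bot@A[:,:2].T+A[:,2]; print("bottom rim pred x",q[:,0].min(),q[:,0].max(),"y max",q[:,1].max())
W=np.load("w7.npy"); g=W[:,300:326].mean((1)).astype(int); print([(r,g[r].tolist()) for r in range(440,490,6)])
lab=[proj(s,p+[0,0,-.0167-.017]),]; print("label bottom axis pt",[ (A[:,:2]@x+A[:,2]) for x in lab])
for ps in ([370.6,139.1],[370.6,139.5]):
  for pt in ([386.9,155.3],[386.9,155.8]):
    X=tri([(s,ps),(t,pt)]); print(X,proj(s,X)-ps,proj(t,X)-pt)
```

```text
rack corners pred [[227.8, 263.0], [300.2, 236.3], [308.7, 253.7], [234.5, 281.9]]
bottom rim pred x 235.11002460175132 364.84804160689555 y max 463.0224738469483
[(440, [71, 39, 22]), (446, [68, 36, 16]), (452, [71, 39, 20]), (458, [81, 55, 39]), (464, [97, 75, 64]), (470, [118, 102, 96]), (476, [135, 122, 117]), (482, [150, 140, 136]), (488, [155, 147, 143])]
label bottom axis pt [array([300.0001, 280.1761])]
[ 0.6715 -0.2747  0.1764] [-0.6829 -0.0798] [0.7003 0.4725]
[ 0.6697 -0.2739  0.1783] [-0.5574 -0.0642] [0.5716 0.385 ]
[ 0.6721 -0.2753  0.1739] [-0.7018 -0.0822] [0.7194 0.4856]
[ 0.6703 -0.2745  0.1759] [-0.5763 -0.0665] [0.5908 0.398 ]
```

Request:
{"name": "step_arm", "arguments": {
  "deltas": [
    {"offset": [-1.8, 0.18, 0], "roll": 0},
    {"offset": [-3.8, 0.37, 0], "roll": 0},
    {"offset": [-3.8, 0.37, 0], "roll": 0},
    {"offset": [-3.8, 0.37, 0], "roll": 0},
    {"offset": [-3.8, 0.37, 0], "roll": 0},
    {"offset": [-3.8, 0.37, 0], "roll": 0},
    {"offset": [-3.8, 0.37, 0], "roll": 0},
    {"offset": [-2.6, 0.24, 0], "roll": 0},
    {"offset": [0, 0, 2.8], "roll": 0},
    {"offset": [0, 0, 2.8], "roll": 0},
    {"offset": [0, 0, 2.8], "roll": 0},
    {"offset": [0, 0, 0], "roll": 0}
  ]
}}

```text
t: 32.2
tool_pos: [0.578, -0.264, 0.1903]
orientation: [-1.994, -2.42, 0.002]
force: [0.5, -0.3, -0.0]
opening: 0.0257
```

Run:
```python
from h import *
np.set_printoptions(precision=4,suppress=True,linewidth=170)
c={n:avg(n,2) for n in("side","top")}; s,t=c["side"][0],c["top"][0]
S,M,y=st(); print(S["t"],S["tool_pos"],S["q"],y,S["opening"],S["force"]); print(off([.5801,-.2638,.1937]))
for n in c:
  for th in("lens","vial_red","vial_red_label","vial_red_cap","lamp_handle"): print(n,th,[(d["xy"],d["score"]) for d in cams.pinpoint(c[n][1][-1],th)][:3])
p=S["tool_pos"]; print([proj(x,p-[0,0,.0167]) for x in(s,t)])
A=cv2.resize(s["pixels"][110:200,290:400],(400,327),interpolation=cv2.INTER_CUBIC)
B=cv2.resize(t["pixels"][100:200,330:440],(400,327),interpolation=cv2.INTER_CUBIC)
C=cv2.resize(t["pixels"][80:290,100:357],(400,327)); D=cv2.resize(s["pixels"][60:387,0:400],(400,327))
cv2.imwrite("pics/s10.png",np.vstack([np.hstack([A,B]),np.hstack([C,D])])[:600,:,::-1])
```

```text
32.4 [ 0.5807 -0.2647  0.1956] [-0.5079  0.2407  1.4062 -0.0001  1.492  -0.7006] 11.042603801251294 0.025595413026977647 [0.3783 0.2193 0.6286]
[ 0.0968 -0.0441  0.1911]
side lens [([369.2, 139.5], 0.59)]
side vial_red [([382.8, 175.0], 0.45)]
side vial_red_label []
side vial_red_cap []
side lamp_handle [([126.0, 286.0], 0.72)]
top lens [([426.4, 207.5], 0.64), ([317.6, 291.3], 0.62)]
top vial_red [([240.7, 213.3], 0.74), ([379.0, 191.3], 0.4)]
top vial_red_label [([385.6, 183.4], 0.51)]
top vial_red_cap [([385.3, 184.0], 0.45)]
top lamp_handle [([132.8, 224.6], 0.75)]
[array([383.6465, 161.7121]), array([385.3685, 186.2468])]
```

View pics/s10.png

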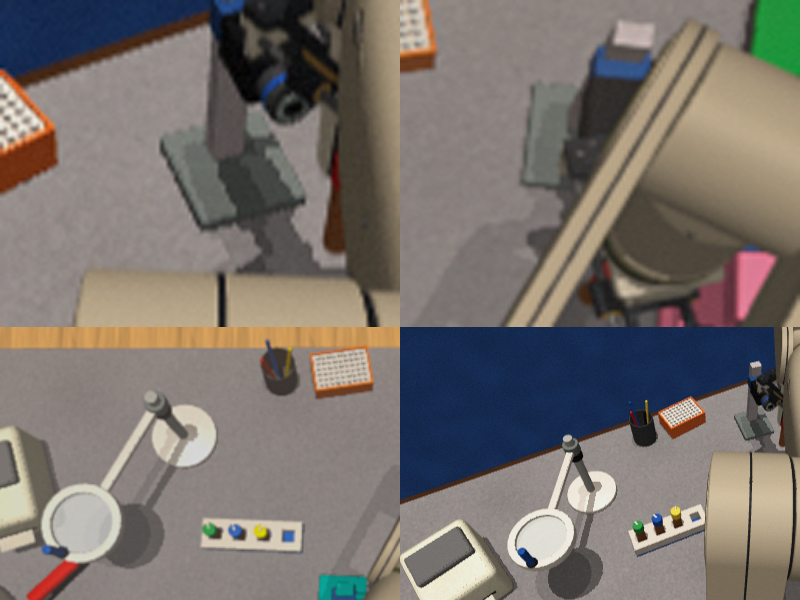

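The picture shows the lamp swung aside and three vials still in the rack, with red's socket empty. In the side crop, the lens is at (290,105) and the vial's lower left edge at (328,235). I'll use that edge to measure the side camera's bias next to the lens.

Run:
```python
from h import *
np.set_printoptions(precision=4,suppress=True,linewidth=170)
s,L=avg("side",4); t=cams.read_camera("top")
S,M,y=st(); p=np.array(S["tool_pos"]); print(S["t"],p,[d["xy"] for x in L for d in cams.pinpoint(x,"lens")[:1]])
th=np.linspace(0,2*np.pi,180)
def ring(z,r): return np.array([proj(s,p+[r*np.cos(a),r*np.sin(a),z]) for a in th])
bot=ring(-.0717,.011); print("pred bottom ymax",bot[bot[:,1].argmax()],"xmin",bot[bot[:,0].argmin()])
m=ring(-.05,.011); print("pred left limb at z-.05",m[m[:,0].argmin()])
# cap bottom/left
cb=ring(.0023,.013); print("cap bottom ring left",cb[cb[:,0].argmin()])
I=s["pixels"].astype(int)
for r in range(152,182,2): print(r,I[r,374:390,0].tolist(),I[r,374:390,2].tolist())
X=tri([(s,[126,286]),(t,[132.8,224.6])]); v=X-[.737,.26,.258]; print("handle",X,np.degrees(np.arctan2(v[1],v[0])))
```

```text
Traceback (most recent call last):
ValueError: only the last four pictures can be asked about
```

Run:
```python
from h import *
np.set_printoptions(precision=4,suppress=True,linewidth=170)
s,L=avg("side",4)
S,M,y=st(); p=np.array(S["tool_pos"]); print(S["t"],p,[d["xy"] for x in L for d in cams.pinpoint(x,"lens")[:1]])
th=np.linspace(0,2*np.pi,180)
def ring(z,r): return np.array([proj(s,p+[r*np.cos(a),r*np.sin(a),z]) for a in th])
bot=ring(-.0717,.011); print("pred bottom ymax",bot[bot[:,1].argmax()],"xmin",bot[bot[:,0].argmin()])
m=ring(-.05,.011); print("pred left limb at z-.05",m[m[:,0].argmin()])
cb=ring(.0023,.013); print("cap bottom ring left",cb[cb[:,0].argmin()])
I=s["pixels"].astype(int)
for r in range(152,182,2): print(r,I[r,374:390,0].tolist(),(I[r,374:390,0]-I[r,374:390,2]).tolist())
```

```text
33.35 [ 0.5799 -0.2638  0.1936] [[368.2, 141.3], [370.9, 138.1], [371.1, 137.3]]
pred bottom ymax [381.4048 178.5099] xmin [377.192  175.2315]
pred left limb at z-.05 [378.0079 170.2573]
cap bottom ring left [379.3203 157.5964]
152 [149, 150, 130, 95, 96, 94, 74, 30, 89, 69, 67, 68, 70, 68, 69, 70] [11, 10, 12, 17, 18, 18, 16, 19, 70, 20, 17, 17, 20, 17, 18, 18]
154 [148, 146, 146, 122, 95, 96, 33, 56, 78, 66, 68, 68, 67, 69, 67, 68] [10, 10, 10, 15, 19, 19, 3, 46, 59, 18, 18, 18, 17, 18, 19, 18]
156 [147, 146, 146, 147, 108, 97, 22, 75, 80, 66, 68, 68, 68, 68, 69, 66] [13, 11, 11, 11, 17, 18, 6, 67, 65, 19, 19, 18, 18, 18, 19, 18]
158 [149, 152, 152, 146, 143, 136, 126, 83, 85, 68, 66, 69, 70, 69, 66, 70] [10, 12, 11, 10, 11, 12, 28, 64, 75, 19, 17, 19, 19, 19, 19, 20]
160 [147, 148, 150, 149, 144, 147, 127, 65, 82, 71, 67, 67, 69, 68, 69, 68] [11, 10, 12, 12, 8, 9, 15, 45, 74, 26, 18, 19, 18, 19, 20, 20]
162 [146, 150, 152, 149, 150, 150, 97, 58, 62, 64, 67, 68, 69, 68, 70, 65] [10, 10, 12, 9, 12, 10, 23, 40, 45, 26, 18, 18, 19, 18, 18, 18]
164 [132, 144, 146, 148, 148, 143, 70, 58
[... 509 characters left out ...]
8, 13]
172 [148, 147, 148, 149, 138, 64, 64, 68, 68, 68, 64, 66, 68, 69, 69, 53] [11, 12, 10, 11, 14, 40, 48, 47, 48, 49, 20, 18, 16, 18, 19, 9]
174 [151, 151, 151, 149, 118, 66, 68, 68, 68, 68, 68, 66, 68, 69, 69, 69] [11, 11, 11, 10, 23, 42, 46, 48, 47, 48, 30, 16, 19, 19, 18, 18]
176 [120, 148, 151, 152, 128, 68, 69, 68, 67, 67, 67, 66, 68, 69, 68, 68] [10, 12, 11, 11, 19, 42, 48, 46, 47, 47, 32, 18, 20, 19, 18, 18]
178 [85, 87, 148, 150, 151, 128, 111, 96, 84, 87, 97, 67, 68, 66, 68, 67] [7, 9, 10, 11, 11, 20, 23, 28, 36, 36, 21, 18, 19, 17, 18, 18]
180 [86, 86, 149, 152, 154, 152, 145, 143, 147, 152, 152, 70, 68, 69, 68, 66] [5, 7, 11, 12, 12, 13, 11, 13, 10, 11, 12, 16, 18, 18, 18, 18]
```

Run:
```python
from h import *
s=cams.read_camera("side"); I=cv2.imread("pics/side0.png")[118:158,352:392]
k=15; O=cv2.resize(I,None,fx=k,fy=k,interpolation=cv2.INTER_CUBIC)
O=np.hstack([O,O])[:, :1200]
O=cv2.resize(I,(600,600),interpolation=cv2.INTER_CUBIC); 
bias=np.array([.7,-.3]); w=np.radians(-6.5); lat=np.array([-np.sin(w),np.cos(w),0]); th=np.linspace(0,2*np.pi,80)
for Z,col in((.171,(0,255,255)),(.177,(0,255,0))):
    X=np.array([.6715,-.2747,Z])
    for r in(.019,.001):
        q=np.array([proj(s,X+r*np.cos(a)*lat+np.array([0,0,r*np.sin(a)])) for a in th])+bias
        q=((q-[352,118]+.5)*k).round().astype(int)
        cv2.polylines(O,[q.reshape(-1,1,2)],True,col,1)
cv2.imwrite("pics/s11.png",O)
```

```text
(no output)
```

View pics/s11.png

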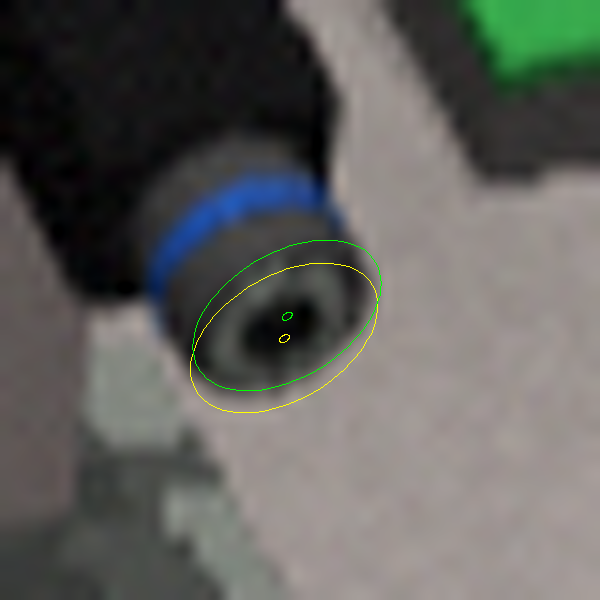

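The predicted ring brackets the lens front: the rim matches z ≈ 0.1765 m and the dark hub at (280,328) gives about 0.174 m. I'm taking 0.1757 m, so I'll lower the vial 1 mm and let it settle.

Request:
{"name": "step_arm", "arguments": {
  "deltas": [
    {"offset": [0, 0, 0.12], "roll": 0},
    {"offset": [0, 0, 0], "roll": 0},
    {"offset": [0, 0, 0], "roll": 0},
    {"offset": [0, 0, 0], "roll": 0},
    {"offset": [0, 0, 0], "roll": 0},
    {"offset": [0, 0, 0], "roll": 0}
  ]
}}

```text
t: 34.35
tool_pos: [0.5799, -0.2638, 0.1925]
orientation: [1.997, 2.425, -0.0]
force: [0.0, 0.2, -0.6]
opening: 0.0254
```

Run:
```python
from h import *
np.set_printoptions(precision=4,suppress=True)
S,M,y=st(); print(S["t"],S["tool_pos"],y,S["opening"],S["force"],np.abs(S["dq"]).max(),M[:,2])
c=both(); X=[cams.pinpoint(c[n],"lamp_handle") for n in c]
if all(X):
    X=tri([(c[n],x[0]["xy"]) for n,x in zip(c,X)]); v=X-[.737,.26,.258]; a=np.degrees(np.arctan2(v[1],v[0])); print("handle",X,a,"swing from start",np.radians(216.3-a))
print(robot.close_job())
```

```text
34.35 [ 0.5799 -0.2638  0.1925] 11.059654520849733 0.025435353887693413 [ 0.0428  0.2376 -0.6435] 0.002091653218092302 [-0. -0. -1.]
handle [0.4685 0.3998 0.2741] 152.4969399777828 swing from start 1.1135734702352567
the job is handed in; nothing more can be done
None
```

I swung the lamp left until it pushed back like its stop. I then lifted out the red-capped vial and handed the job in at about 34.5 s, still holding the vial still and upright in front of the inspection camera.

**Lamp:** The handle gave a steady push-back of about 17 N along the swing, against 1.5 N of normal friction. The arm readings at that point give a swing of 1.16 rad from the start. The last camera estimate gave 1.11 rad, with the handle's height about 16 mm out. Either fits if the lamp started near 0.19–0.22 rad, but neither proves it is exactly on the stop.

**Vial position:** The arm reads the vial upright and motionless, and its target was the label middle 80 mm from the glass and level with the lens. How well it meets that depends on how well I found the lens:
- **Lens estimate:** about (0.671, -0.274, 0.1757) m, good to roughly 2–3 mm.
- **Disagreement:** the two cameras' estimates of lens height ranged from 165 to 181 mm. I settled it by correcting the side camera against the held vial.
- **Label angle:** worked out from both label edges, good to about 2–3°. The cap stripe suggested about 5° different, and I went with the edges.
- **Lens direction:** about -6.5° from straight ahead, with estimates mostly between -5.6° and -9.7°; two rough ones (-4° and about -23°) I left out.

I could not see the finished label from in front, because the arm blocks both cameras there.

**Rest of the scene:** My last full pictures showed the other three vials standing in the rack. I saw no sign of the arm touching the inspection camera.

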